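# Tighten the cast press: to the bite, then a twelfth of a turn

## Robot

A 6-joint arm with a two-finger parallel gripper is mounted at the origin on a cart in front of the work surface, level with it; the furniture and walls round the work are solid. World frame = base frame: x ahead of the robot, y to its left, z up, the work surface at z = 0. Lengths are in m, angles in rad, forces in N, time in s.
With the tool pointing down it reaches from about 0.25 to 0.775 m from the base axis. Payload 4 kg.
Tool frame: the origin (TCP) lies between the finger pads; the fingertips stand 19 mm ahead of it and the grasp point (between the pads) is the TCP (robot.tip_reach is the y of the fingertips in the tool frame, in m); y points along the fingers, x is the direction in which the jaws open and shut, and the axes are right-handed (so a half turn about y gives the same grasp; the last joint's range is limited). The gripper opens to 94 mm and grips with 3 to 60 N. Pads are 16 mm wide; open, the fingers measure 119 mm over their backs; the gripper's body (75 mm by 177 mm) begins 78 mm behind the grasp point.
Start: joints at [-1.208, 0.087, 1.371, -0, 1.684, -0.103], TCP at [0.247, -0.491, 0.225] pointing down, gripper open.
Joint ranges: [-3.1, 3.1], [-0.76, 2.03], [0.27, 2.55], [-1.08, 4.22], [0.17, 2.65], [-2.57, 2.57]. Speed limits (rad/s): [2.79, 2.79, 3.14, 3.14, 3.14, 3.14].

## Interface

Orientations are given as [roll, pitch, yaw] about the fixed x, y, z axes, in that order (R = Rz(yaw) Ry(pitch) Rx(roll)).
In Python, from bench import robot, imaging, order gives the robot as it stands.
- The arm moves only by the tool send_rows, never from a script. Its argument "moves" is text: rows parted by semicolons, each of 5 numbers parted by spaces: the gripper's target within -1 to 1 (shut at 1, half-way at 0, fully open at -1), then the shift along the tool's x, y, z in m, then the turn about the tool's y in degrees. In form: fingers tx ty tz roll; .... A call has exactly 10 rows; each row shifts and turns the commanded pose from where the row before left it, along the tool's axes as they then stand; what a row does not reach is not made up. A row lasts 1/12 s, in which the tool goes at most 41.7 mm and 7.16 degrees, less where a joint would pass 70% of its speed; a pose out of reach is approached as far as the arm can. A call with a gripper value outside its range is refused whole. The fingers move at their own pace and stop on an object; the grip force is fixed at half the most. Time passes only in rows, so rows that do not move let the fingers close, or fill a call up. It gives the time, the measured TCP pose, the force and the opening at its end, in the units of the state.
- robot.get_obs(): the state, without advancing time (a new reading comes with each control period).
- imaging.snapshot(name): name is "side" or "top" or "wrist"; returns a dict with "image" (400x640x3 uint8, red, green, blue), "mtx" (3x3 intrinsics, pixels), "dist" ([k1, k2, p1, p2, k3] as OpenCV has them; the pictures are not rectified), "R" (3x3) and "t" (3): a world point X has camera coordinates R X + t. Camera axes: x right, y down, z forward; pixel columns grow to the right and rows downward; lengths in m; the calibration is good to about 2 mm. A picture is of the moment at which its call begins. There is no depth.
- order.close_job(): hands the job in, once; it reports no verdict.
Trained networks look in a picture, given as the dict that the camera call returned (one of the last four; its "shot" number tells which), for a name from the list of things; names that differ only in an ending like _2 or _b are one class to them, and where a whole thing is asked for, a point or a joint stands for the part that bears it (a point fixed in the world has none). Each returns a list of dicts, best first, with "conf" (0 to 1); they miss things now and then, are a little off and sometimes report something else, mostly with a low value. They report only what shows in the picture. A call takes as long as a camera call.
- imaging.recognise(picture, target): "centre" ([column, row] in pixels, amid what is visible of it).
- imaging.landmark_of(picture, target): "centre" ([column, row] in pixels: a listed point, or the origin of a listed thing).
The state is a dict: "time": time; "joint_positions": joint angles; "qvel": joint speeds; "joint_torque": joint torques, N m; "tool_pos": TCP position; "ee_rot": TCP orientation; "wrist_force": force on the tool from outside, world axes, zero at the start; "wrist_torque": the same for the moment, N m; "width": finger opening in m.
Only numpy, scipy, OpenCV 4.12 (cv2) and the standard library are available. Lean on these libraries where they do the work, as an engineer would, in place of code of your own. Each camera call takes 0.05 s, during which the arm holds its last target.

## Task

Two small hand presses stand on the bench; one has a dental cast under its foot, the other is empty. Turn the wing knob of the press that holds the cast clockwise until it bites and goes stiff, then give it a further 30 degrees, a twelfth of a turn, and let go. Leave the empty press alone.

Things in the scene. Friction and masses are not known exactly. Their poses are not given: they have to be found in the camera images.
- cast_press_grip (a point): centre of the black wing knob on the press with the white plaster cast: an upright bar 46 x 14 mm, 30 mm tall (z 112 to 142 mm above the bench; this point at 127), on the vertical turning axis. Frame turns with it: y along the 46 mm, x through the 14 mm, z up. Below it: hub 20 mm wide, steel ring 36 mm wide (top 106), grey boss and bridge (top 98). Press fixed to the bench, base 90 x 112 mm
- cast_press_knob (a joint): turn of that wing knob relative to the ring under it, rad, growing clockwise seen from above. Starts at -0.7 to -0.3 and runs freely (0.03 N m) up to 0, where the foot sits on the cast and the knob bites; from there it drags the ring along and stays at 0. Knob and ring values together are the knob's whole turn
- cast_press_ring (a joint): turn of the steel ring under that knob, rad, clockwise from above: 0 until the bite, then the extra turn since (0.52 is 30 degrees). Stiff, 0.32 to 0.4 N m; stays where left. Turning back only loosens the knob, the ring stays. A black line on the ring starts at one of two black lines on the grey boss and reaches the second at 30 degrees
- empty_press_wing_end (a point): end of the black wing on the knob of the other, identical press, which has nothing under its foot: half-way up the wing (127 mm above the bench); the turning axis is 23 mm back along this frame's y axis, which lies along the wing. Not to be turned

How it is judged:
By the outcome, as a careful person would: the job done as asked, in the order asked, and still so for the second after the job is handed in, with the robot touching nothing.
It also fails if it takes over 42 s, if anything falls off the work surface, if the arm or the gripper's body presses on something with over 40 N, if the wrist force passes 120 N, or if a joint passes its speed limit or range.

## Working session

There is one attempt and no reset: what is moved stays moved. The work goes in short steps, Python scripts to look and compute and a tool call to move; the robot and the scene stay as the last step left them, time stands still between calls to the robot, and variables do not carry over. Pictures are saved under pics/ and viewed, and the job is handed in when it is done.

Besides the shell and the picture viewer there is one more tool, called after ">>>" by a JSON object that holds its "name" and its "arguments". send_rows: Moves the arm, as the interface text tells. Its arguments: {"type":"object","properties":{"moves":{"type":"string"}},"required":["moves"]}

```bash
mkdir -p pics; ls; cat > h.py <<'E'
import numpy as np, cv2
from bench import robot, imaging, order
def snap(n,f):
    s=imaging.snapshot(n); cv2.imwrite('pics/'+f,s['image'][:,:,::-1]); return s
def ray(s,uv):
    p=cv2.undistortPoints(np.array([[uv]],float),np.array(s['mtx']),np.array(s['dist']))[0,0]
    R=np.array(s['R']);t=np.array(s['t']); return -R.T@t, R.T@np.array([p[0],p[1],1])
def atz(s,uv,z):
    c,d=ray(s,uv); return c+d*(z-c[2])/d[2]
def proj(s,X):
    R=np.array(s['R']); return cv2.projectPoints(np.array(X,float).reshape(-1,3),cv2.Rodrigues(R)[0],np.array(s['t'],float),np.array(s['mtx']),np.array(s['dist']))[0][:,0]
E
python3 - <<'E'
from h import *
o=robot.get_obs(); print(o)
for n in ["top","side","wrist"]:
    s=snap(n,n+'0.png')
    for t in ["cast_press_grip","empty_press_wing_end"]:
        for k in imaging.landmark_of(s,t)[:3]: print(n,t,k, atz(s,k['centre'],.127))
    for t in ["cast_press_knob","cast_press_ring"]:
        print(n,t,imaging.recognise(s,t)[:2])
E
```

```text
pics
{'time': 0.0, 'joint_positions': array([-1.20809828e+00,  8.79754236e-02,  1.37219755e+00, -4.63586684e-05,
        1.68359843e+00, -1.03063870e-01]), 'qvel': array([ 0.0004808 ,  0.00179441, -0.00139197, -0.00145304, -0.00067907,
        0.00048241]), 'joint_torque': array([ 2.20525567e-04, -3.40176165e+01, -3.02428865e+01,  7.17449281e-02,
        3.26940045e-02, -1.56850183e-04]), 'tool_pos': array([ 0.24683238, -0.49095386,  0.22332174]), 'ee_rot': array([-1.570618  ,  0.00217193, -1.10503938]), 'wrist_force': array([-0.25239871, -0.52863136, -0.1890314 ]), 'wrist_torque': array([ 0.02624964, -0.00440151, -0.00527185]), 'width': 0.09415269484746627}
top cast_press_grip {'centre': [380.6, 206.1], 'conf': 0.55} [0.48069619 0.07514206 0.127     ]
top empty_press_wing_end {'centre': [262.3, 182.3], 'conf': 0.47} [0.53383097 0.33842374 0.127     ]
top cast_press_knob [{'centre': [383.2, 208.0], 'conf': 0.43}]
top cast_press_ring [{'centre': [379.3, 206.3], 'conf': 0.54}]
side cast_press_grip {'centre': [318.5, 264.9], 'conf': 0.64} [0.48171206 0.06967977 0.127     ]
side empty_press_wing_end {'centre': [329.9, 191.8], 'conf': 0.73} [0.53193088 0.34546982 0.127     ]
side cast_press_knob [{'centre': [319.1, 262.0], 'conf': 0.82}]
side cast_press_ring [{'centre': [318.7, 269.0], 'conf': 0.78}]
wrist cast_press_knob []
wrist cast_press_ring []
```

View pictures.

```bash
python3 - <<'E'
import cv2
for n,(u,v) in dict(top=(320,200),side=(320,240)).items():
    im=cv2.imread(f'pics/{n}0.png'); 
    c=im[v-100:v+100,u-130:u+130]; cv2.imwrite(f'pics/{n}0c.png',cv2.resize(c,None,fx=3,fy=3,interpolation=cv2.INTER_CUBIC))
E
```

```text
(no output)
```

View pics/top0.png

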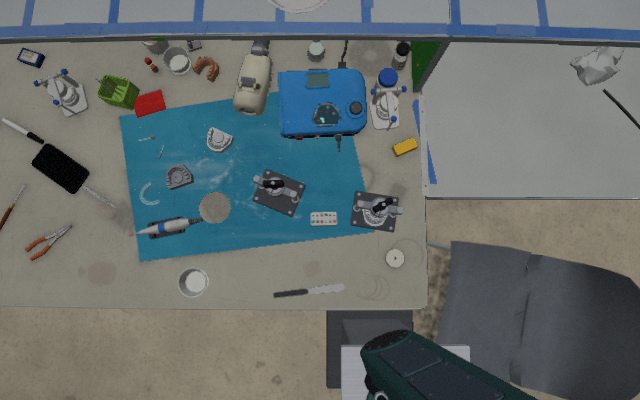

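View pics/side0.png

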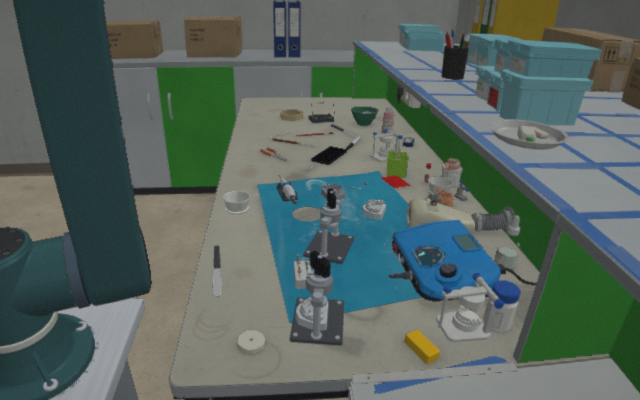

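View pics/top0c.png

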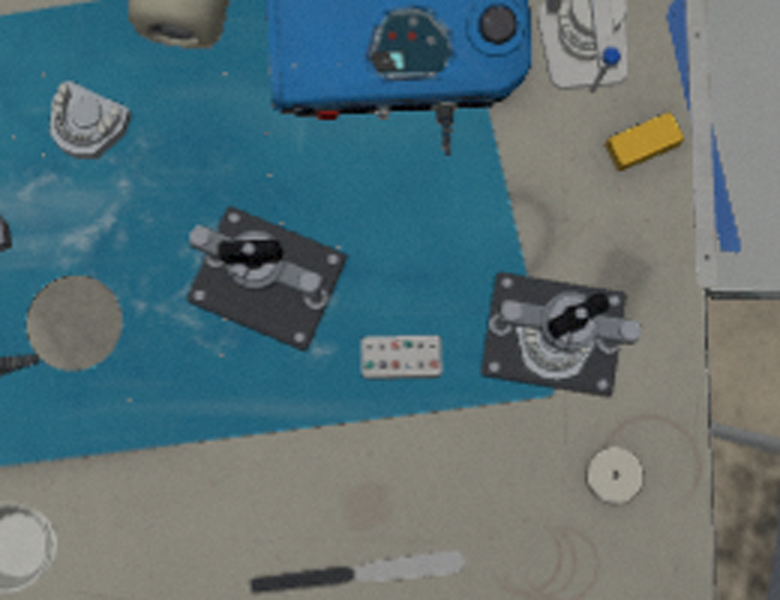

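View pics/side0c.png

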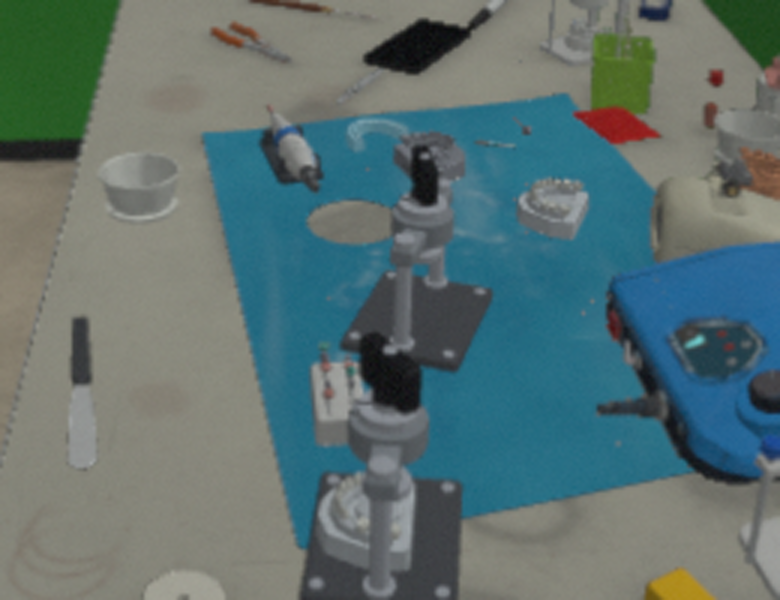

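>>> {"name": "send_rows", "arguments": {"moves": "-1 -0.0235 0 0.0272 0; -1 -0.0235 0 0.0272 0; -1 -0.0235 0 0.0272 0; -1 -0.0235 0 0.0272 0; -1 -0.0235 0 0.0272 0; -1 -0.0235 0 0.0272 0; -1 -0.0235 0 0.0272 0; -1 -0.0235 0 0.0272 0; -1 -0.0235 0 0.0272 0; -1 -0.0235 0 0.0272 0"}}

```text
time: 1.58
tool_pos: [0.3848, -0.1576, 0.2248]
ee_rot: [-1.57, -0.001, -1.105]
wrist_force: [0.6, 0.9, -0.0]
width: 0.0938
```

>>> {"name": "send_rows", "arguments": {"moves": "-1 -0.0235 0 0.0272 0; -1 -0.0235 0 0.0272 0; -1 -0.0235 0 0.0272 0; -1 -0.0235 0 0.0272 0; -1 -0.0235 0 0.0272 0; -1 -0.0235 0 0.0272 0; -1 -0.0235 0 0.0272 0; -1 0 0 0 -7; -1 0 0 0 -7; -1 0 0 0 -7"}}

```text
time: 2.42
tool_pos: [0.4808, 0.0742, 0.2243]
ee_rot: [-1.571, 0.0, -0.73]
wrist_force: [0.1, 0.4, -0.5]
width: 0.094
```

>>> {"name": "send_rows", "arguments": {"moves": "-1 0 0 0 -7; -1 0 0 0 -7; -1 0 0 0 -7; -1 0 0 0 -7; -1 0 0 0 -7; -1 0 0 0 -7; -1 0 0 0 -7; -1 0 0 0 -7; -1 0 0 0 -7; -1 0 0 0 0"}}

```text
time: 3.25
tool_pos: [0.4807, 0.0732, 0.2245]
ee_rot: [-1.571, -0.0, 0.363]
wrist_force: [-0.5, -0.1, 0.1]
width: 0.0935
```

```bash
python3 - <<'E'
from h import *
o=robot.get_obs(); print({k:np.round(o[k],4) for k in ('time','joint_positions','tool_pos','ee_rot')})
for n in ["wrist","top","side"]:
    s=snap(n,n+'1.png')
    for t in ["cast_press_grip","empty_press_wing_end"]:
        for k in imaging.landmark_of(s,t)[:3]: print(n,t,k, atz(s,k['centre'],.127))
E
```

```text
{'time': np.float64(3.25), 'joint_positions': array([ 3.4500e-02, -5.5700e-02,  1.5155e+00, -1.0000e-04,  1.6816e+00,
       -3.2850e-01]), 'tool_pos': array([0.4807, 0.0732, 0.2245]), 'ee_rot': array([-1.571e+00, -1.000e-04,  3.630e-01])}
wrist cast_press_grip {'centre': [326.3, 206.5], 'conf': 0.85} [0.4827304 0.0761691 0.127    ]
top cast_press_grip {'centre': [381.7, 207.8], 'conf': 0.58} [0.47690092 0.07277523 0.127     ]
top empty_press_wing_end {'centre': [261.1, 184.6], 'conf': 0.72} [0.52861325 0.34098484 0.127     ]
side cast_press_grip {'centre': [317.4, 264.5], 'conf': 0.68} [0.47999422 0.07092539 0.127     ]
side empty_press_wing_end {'centre': [330.9, 193.3], 'conf': 0.59} [0.5332757 0.3378388 0.127    ]
```

View pics/wrist1.png

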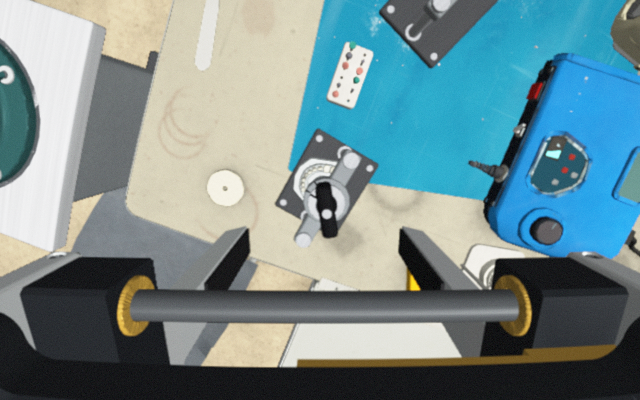

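```bash
python3 - <<'E'
from h import *
s=imaging.snapshot("wrist"); im=s['image']; print(-np.array(s['R']).T@np.array(s['t']))
m=(im.max(2)<50).astype(np.uint8); m[:, :300]=0; m[:,355:]=0; m[:170]=0; m[245:]=0
n,l,st,c=cv2.connectedComponentsWithStats(m); i=1+np.argmax(st[1:,4]); print(st[i],c[i])
ys,xs=np.where(l==i); r=cv2.minAreaRect(np.c_[xs,ys].astype(np.float32)); b=cv2.boxPoints(r); print(r,b)
for z in(.127,.142):
    P=np.array([atz(s,q,z)[:2] for q in b]); print(z,P.round(4).tolist())
c_=im[110:260,240:410]; cv2.imwrite('pics/w1c.png',cv2.resize(c_[:,:,::-1],None,fx=4,fy=4,interpolation=cv2.INTER_CUBIC))
E
```

```text
[0.4569204  0.13726767 0.38525506]
[316 182  22  56 709] [326.18758815 208.54724965]
((326.4901123046875, 209.40098571777344), (55.02555847167969, 18.408187866210938), 84.2894058227539) [[314.5941  182.9406 ]
 [332.91092 181.1089 ]
 [338.38614 235.86137]
 [320.0693  237.69307]]
0.127 [[0.4658, 0.0923], [0.4801, 0.0993], [0.5026, 0.0545], [0.4878, 0.047]]
0.142 [[0.4653, 0.0949], [0.4787, 0.1015], [0.5, 0.0593], [0.486, 0.0522]]
```

View pics/w1c.png

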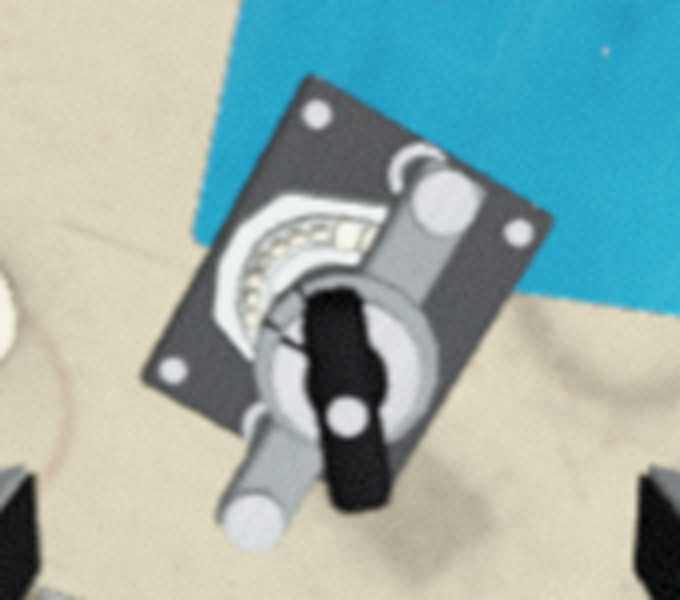

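```bash
python3 - <<'E'
from h import *
s=imaging.snapshot("wrist")
f=lambda u,v,z: atz(s,(240+u/4-.4,110+v/4-.4),z)[:2]
print('cap',f(347,417,.142),f(347,417,.146)); print('ring',f(348,355,.106))
for a,b in (((303,300),(333,505)),((358,300),(390,495))):
    d=f(*b,.142)-f(*a,.142); print(np.degrees(np.arctan2(d[1],d[0])))
print('base', [f(*p,.008) for p in ((310,75),(552,215),(145,378))])
c=f(348,355,.106)
for p in ((272,328),(300,288),(305,350)):
    d=f(*p,.100)-c; print('line ang',np.degrees(np.arctan2(d[1],d[0])),np.linalg.norm(d))
E
```

```text
cap [0.4835234  0.07382886] [0.48308581 0.07487199]
ring [0.48228219 0.07875722]
-61.49862668369561
-59.91229398728987
base [array([0.44947424, 0.13563463]), array([0.53479222, 0.12247637]), array([0.43285766, 0.02815959])]
line ang -175.54052735387046 0.01896026115232772
line ang 147.8954825163047 0.018861088001706168
line ang -158.626716094833 0.010311998182077682
```

>>> {"name": "send_rows", "arguments": {"moves": "-1 0 0 0 -4; -1 0 0 0 -4; -1 0.003 0.01 0.0012 0; -1 0 0.02 0 0; -1 0 0.02 0 0; -1 0 0.02 0 0; -1 0 0.014 0 0; -1 0 0.01 0 0; -1 0 0 0 0; -1 0 0 0 0"}}

```text
time: 4.63
tool_pos: [0.4826, 0.0757, 0.13]
ee_rot: [-1.57, 0.001, 0.5]
wrist_force: [0.8, -0.2, -0.0]
width: 0.094
```

```bash
python3 - <<'E'
from h import *
o=robot.get_obs(); print({k:np.round(o[k],4) for k in ('time','tool_pos','ee_rot','wrist_torque')})
s=snap("wrist",'w2.png');snap("side",'s2.png')
cv2.imwrite('pics/w2c.png',cv2.resize(s['image'][150:350,200:440,::-1],None,fx=3,fy=3))
E
```

```text
{'time': np.float64(4.6333), 'tool_pos': array([0.4826, 0.0757, 0.13  ]), 'ee_rot': array([-1.5704e+00,  1.0000e-03,  4.9990e-01]), 'wrist_torque': array([ 0.0196, -0.1631, -0.0439])}
```

View pics/w2c.png

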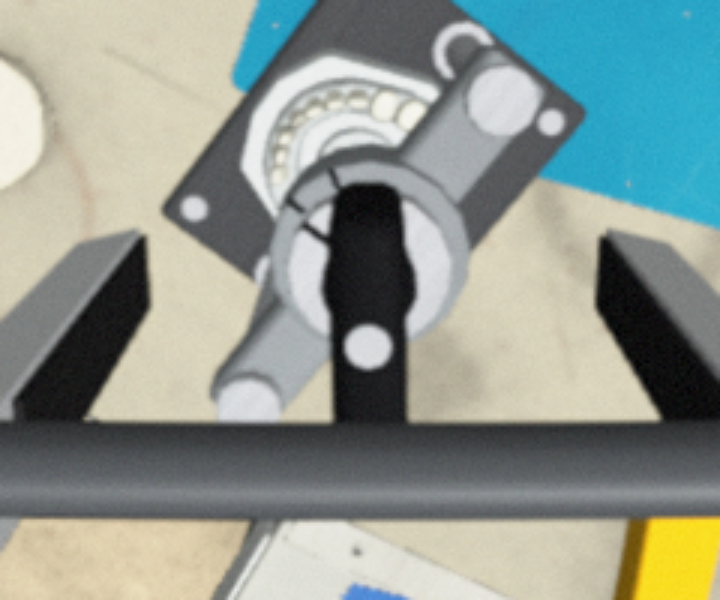

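View pics/s2.png

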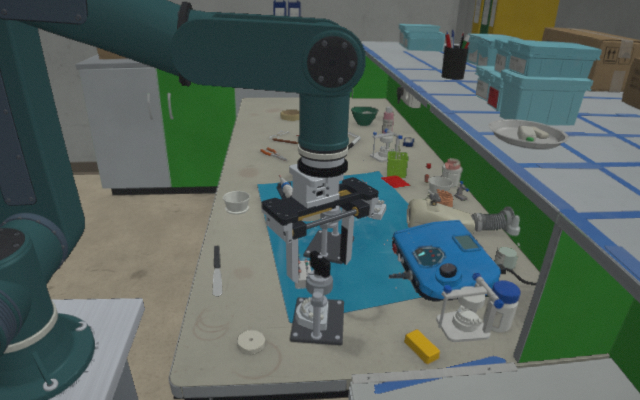

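>>> {"name": "send_rows", "arguments": {"moves": "1 0 0 0 0; 1 0 0 0 0; 1 0 0 0 0; 1 0 0 0 0; 1 0 0 0 0; 1 0 0 0 0; 1 0 0 0 0; 1 0 0 0 0; 1 0 0 0 0; 1 0 0 0 0"}}

```text
time: 5.57
tool_pos: [0.4828, 0.0757, 0.1304]
ee_rot: [-1.571, 0.0, 0.501]
wrist_force: [-1.2, -0.0, 0.7]
width: 0.0308
```

```bash
cat > o.py <<'E'
from h import *
o=robot.get_obs(); print({k:np.round(o[k],4).tolist() for k in ('time','tool_pos','ee_rot','wrist_force','wrist_torque','width')}, 'yawdeg',np.degrees(o['ee_rot'][2]))
E
python3 o.py
```

```text
{'time': 5.5667, 'tool_pos': [0.4828, 0.0757, 0.1304], 'ee_rot': [-1.5708, 0.0001, 0.5007], 'wrist_force': [-1.2191, -0.026, 0.6631], 'wrist_torque': [0.0145, -0.1137, 0.0226], 'width': 0.0308} yawdeg 28.687495976361703
```

Fingers are still closing.

>>> {"name": "send_rows", "arguments": {"moves": "1 0 0 0 0; 1 0 0 0 0; 1 0 0 0 0; 1 0 0 0 0; 1 0 0 0 0; 1 0 0 0 0; 1 0 0 0 0; 1 0 0 0 0; 1 0 0 0 0; 1 0 0 0 0"}}

```text
time: 6.4
tool_pos: [0.4821, 0.0753, 0.1304]
ee_rot: [-1.571, 0.002, 0.501]
wrist_force: [-5.6, -3.2, 2.8]
width: 0.0176
```

```bash
python3 o.py
```

```text
{'time': 6.4, 'tool_pos': [0.4821, 0.0753, 0.1304], 'ee_rot': [-1.5708, 0.0019, 0.5006], 'wrist_force': [-5.5659, -3.1898, 2.835], 'wrist_torque': [-0.5619, 0.8462, -0.0137], 'width': 0.0176} yawdeg 28.682254067761136
```

>>> {"name": "send_rows", "arguments": {"moves": "1 -0.0008 0 0 0; 1 0 0 0 0; 1 0 0 0 0; 1 0 0 0 0; 1 0 0 0 0; 1 0 0 0 0; 1 0 0 0 0; 1 0 0 0 0; 1 0 0 0 0; 1 0 0 0 0"}}

```text
time: 7.23
tool_pos: [0.482, 0.0753, 0.1304]
ee_rot: [-1.571, 0.0, 0.501]
wrist_force: [-3.0, -2.3, 0.6]
width: 0.0172
```

```bash
python3 o.py; python3 - <<'E'
from h import *
s=snap("wrist",'w3.png')
cv2.imwrite('pics/w3c.png',cv2.resize(s['image'][150:350,200:440,::-1],None,fx=3,fy=3))
E
```

```text
{'time': 7.2333, 'tool_pos': [0.482, 0.0753, 0.1304], 'ee_rot': [-1.5708, 0.0002, 0.5007], 'wrist_force': [-2.9628, -2.2562, 0.622], 'wrist_torque': [-0.3632, 0.5301, -0.0187], 'width': 0.0172} yawdeg 28.68795849831464
```

View pics/w3c.png

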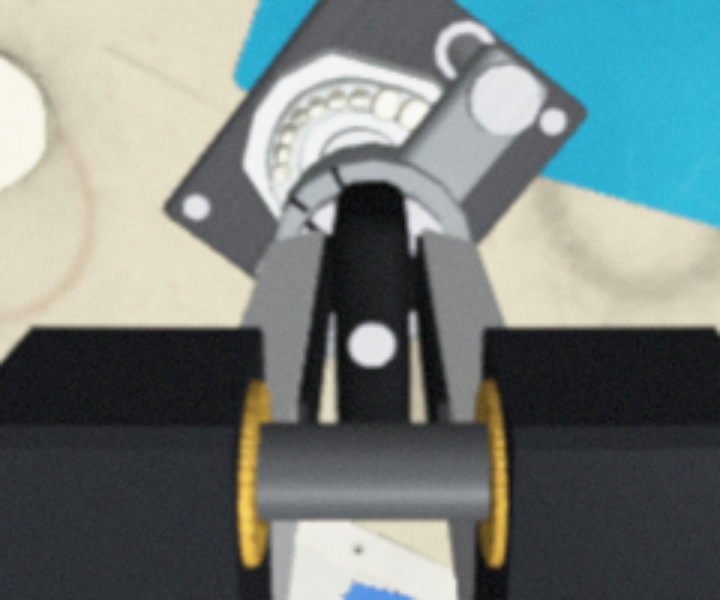

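>>> {"name": "send_rows", "arguments": {"moves": "0.3 -0.0007 0 0 0; 0.3 0 0 0 0; 0.3 0 -0.006 0 0; 1 0 0 0 0; 1 0 0 0 0; 1 0 0 0 0; 1 0 0 0 0; 1 0 0 0 0; 1 0 0 0 0; 1 0 0 0 0"}}

```text
time: 8.12
tool_pos: [0.4819, 0.0751, 0.1367]
ee_rot: [-1.571, -0.001, 0.501]
wrist_force: [1.3, 1.2, 0.5]
width: 0.0141
```

```bash
python3 o.py; python3 - <<'E'
from h import *
s=snap("wrist",'w4.png')
cv2.imwrite('pics/w4c.png',cv2.resize(s['image'][150:350,200:440,::-1],None,fx=3,fy=3))
E
```

```text
{'time': 8.1167, 'tool_pos': [0.4819, 0.0751, 0.1367], 'ee_rot': [-1.5711, -0.0012, 0.5007], 'wrist_force': [1.3104, 1.2269, 0.5202], 'wrist_torque': [0.1421, -0.3473, -0.0062], 'width': 0.0141} yawdeg 28.68980361510558
```

View pics/w4c.png

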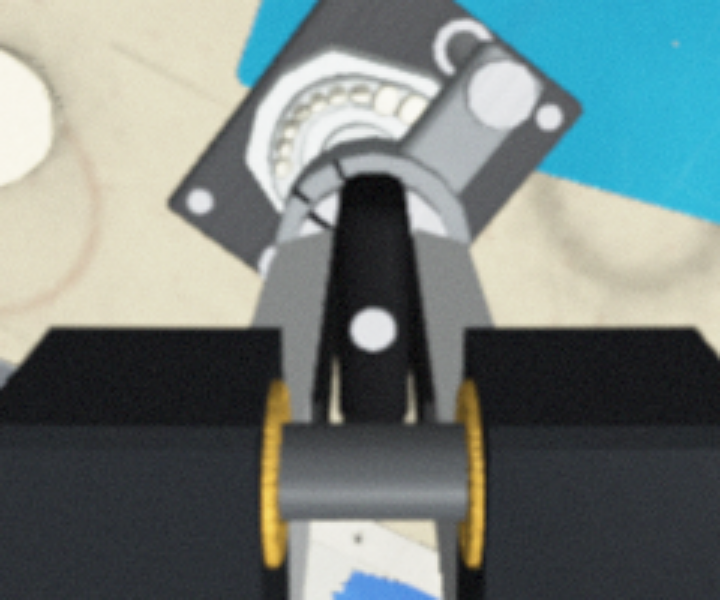

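Width is now 14.1 mm, so the pads sit flat on the wing. Turning clockwise in the free range.

>>> {"name": "send_rows", "arguments": {"moves": "1 0 0 0 2; 1 0 0 0 2; 1 0 0 0 2; 1 0 0 0 2; 1 0 0 0 2; 1 0 0 0 2; 1 0 0 0 2; 1 0 0 0 0; 1 0 0 0 0; 1 0 0 0 0"}}

```text
time: 9.0
tool_pos: [0.4822, 0.0753, 0.1367]
ee_rot: [-1.571, -0.002, 0.257]
wrist_force: [4.4, 0.9, 0.2]
width: 0.0139
```

```bash
python3 o.py
```

```text
{'time': 9.0, 'tool_pos': [0.4822, 0.0753, 0.1367], 'ee_rot': [-1.5707, -0.0022, 0.2571], 'wrist_force': [4.4372, 0.9325, 0.2375], 'wrist_torque': [0.3531, -0.8823, 0.0267], 'width': 0.0139} yawdeg 14.728970129705086
```

>>> {"name": "send_rows", "arguments": {"moves": "1 0 0 0 1; 1 0 0 0 1; 1 0 0 0 1; 1 0 0 0 1; 1 0 0 0 1; 1 0 0 0 0; 1 0 0 0 0; 1 0 0 0 0; 1 0 0 0 0; 1 0 0 0 0"}}

```text
time: 9.83
tool_pos: [0.4823, 0.0753, 0.1368]
ee_rot: [-1.571, -0.002, 0.169]
wrist_force: [5.1, 2.7, -0.7]
width: 0.0141
```

```bash
python3 o.py
```

```text
{'time': 9.8333, 'tool_pos': [0.4823, 0.0753, 0.1368], 'ee_rot': [-1.5705, -0.0024, 0.1685], 'wrist_force': [5.1493, 2.7316, -0.6604], 'wrist_torque': [0.4846, -1.1116, -0.044], 'width': 0.0141} yawdeg 9.655331190074193
```

>>> {"name": "send_rows", "arguments": {"moves": "1 0 0 0 1; 1 0 0 0 1; 1 0 0 0 1; 1 0 0 0 1; 1 0 0 0 0; 1 0 0 0 0; 1 0 0 0 0; 1 0 0 0 0; 1 0 0 0 0; 1 0 0 0 0"}}

```text
time: 10.67
tool_pos: [0.4825, 0.0753, 0.1368]
ee_rot: [-1.57, -0.003, 0.099]
wrist_force: [4.7, 3.1, -0.7]
width: 0.0138
```

```bash
python3 o.py
```

```text
{'time': 10.6667, 'tool_pos': [0.4825, 0.0753, 0.1368], 'ee_rot': [-1.5703, -0.0027, 0.0987], 'wrist_force': [4.7007, 3.142, -0.736], 'wrist_torque': [0.3922, -1.1117, -0.0098], 'width': 0.0138} yawdeg 5.655879413514932
```

>>> {"name": "send_rows", "arguments": {"moves": "1 0.0007 0 0.0004 1; 1 0 0 0 1; 1 0 0 0 1; 1 0 0 0 1; 1 0 0 0 0; 1 0 0 0 0; 1 0 0 0 0; 1 0 0 0 0; 1 0 0 0 0; 1 0 0 0 0"}}

```text
time: 11.5
tool_pos: [0.4827, 0.0754, 0.1367]
ee_rot: [-1.571, -0.001, 0.028]
wrist_force: [4.9, 0.4, 0.7]
width: 0.0137
```

```bash
python3 o.py
```

```text
{'time': 11.5, 'tool_pos': [0.4827, 0.0754, 0.1367], 'ee_rot': [-1.571, -0.0015, 0.0285], 'wrist_force': [4.8758, 0.4409, 0.6513], 'wrist_torque': [0.2398, -1.0338, -0.0477], 'width': 0.0137} yawdeg 1.631922747031348
```

>>> {"name": "send_rows", "arguments": {"moves": "1 0 0 0 1; 1 0 0 0 1; 1 0 0 0 1; 1 0 0 0 1; 1 0 0 0 0; 1 0 0 0 0; 1 0 0 0 0; 1 0 0 0 0; 1 0 0 0 0; 1 0 0 0 0"}}

```text
time: 12.33
tool_pos: [0.4828, 0.0753, 0.1368]
ee_rot: [-1.571, -0.002, -0.041]
wrist_force: [6.3, 1.5, 0.0]
width: 0.0136
```

```bash
python3 o.py
```

```text
{'time': 12.3333, 'tool_pos': [0.4828, 0.0753, 0.1368], 'ee_rot': [-1.5709, -0.0018, -0.0414], 'wrist_force': [6.2627, 1.5206, 0.0162], 'wrist_torque': [0.2414, -1.1471, 0.0022], 'width': 0.0136} yawdeg -2.371577466448579
```

```bash
python3 - <<'E'
from h import *
s=snap("wrist",'w5.png')
cv2.imwrite('pics/w5c.png',cv2.resize(s['image'][150:350,200:440,::-1],None,fx=3,fy=3))
E
```

```text
(no output)
```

View pics/w5c.png

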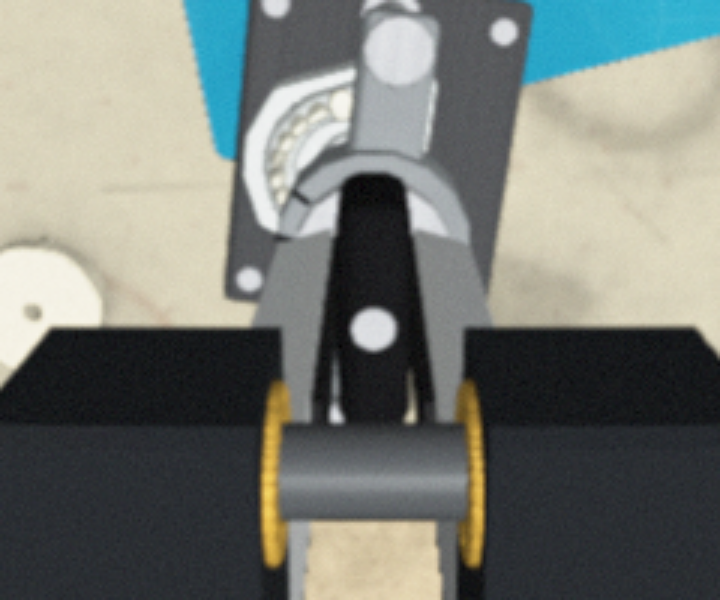

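>>> {"name": "send_rows", "arguments": {"moves": "1 0.0006 0 0.0002 1; 1 0 0 0 1; 1 0 0 0 1; 1 0 0 0 0; 1 0 0 0 0; 1 0 0 0 0; 1 0 0 0 0; 1 0 0 0 0; 1 0 0 0 0; 1 0 0 0 0"}}

```text
time: 13.22
tool_pos: [0.4829, 0.0754, 0.1367]
ee_rot: [-1.571, -0.001, -0.093]
wrist_force: [4.3, -0.5, 4.1]
width: 0.0139
```

```bash
python3 o.py
```

```text
{'time': 13.2167, 'tool_pos': [0.4829, 0.0754, 0.1367], 'ee_rot': [-1.5713, -0.0006, -0.0927], 'wrist_force': [4.255, -0.5143, 4.143], 'wrist_torque': [-0.2536, -0.907, -0.0212], 'width': 0.0139} yawdeg -5.313784840159041
```

>>> {"name": "send_rows", "arguments": {"moves": "1 0 0 0 1; 1 0 0 0 1; 1 0 0 0 1; 1 0 0 0 0; 1 0 0 0 0; 1 0 0 0 0; 1 0 0 0 0; 1 0 0 0 0; 1 0 0 0 0; 1 0 0 0 0"}}

```text
time: 14.05
tool_pos: [0.483, 0.0754, 0.1367]
ee_rot: [-1.571, -0.001, -0.145]
wrist_force: [5.6, -2.1, 5.5]
width: 0.0141
```

```bash
python3 o.py
```

```text
{'time': 14.05, 'tool_pos': [0.483, 0.0754, 0.1367], 'ee_rot': [-1.5711, -0.0008, -0.1452], 'wrist_force': [5.6107, -2.108, 5.473], 'wrist_torque': [-0.3348, -1.0733, -0.0203], 'width': 0.0141} yawdeg -8.321334105456785
```

```bash
python3 - <<'E'
from h import *
print(robot.get_obs()['joint_torque'])
s=snap("wrist",'w6.png')
cv2.imwrite('pics/w6c.png',cv2.resize(s['image'][150:350,200:440,::-1],None,fx=3,fy=3))
s=snap("top",'t6.png')
E
```

```text
[ 1.16780363e+00 -2.63261032e+01 -2.48185998e+01  7.23847356e-01
  1.69566549e+00 -2.32205173e-02]
```

View pics/w6c.png

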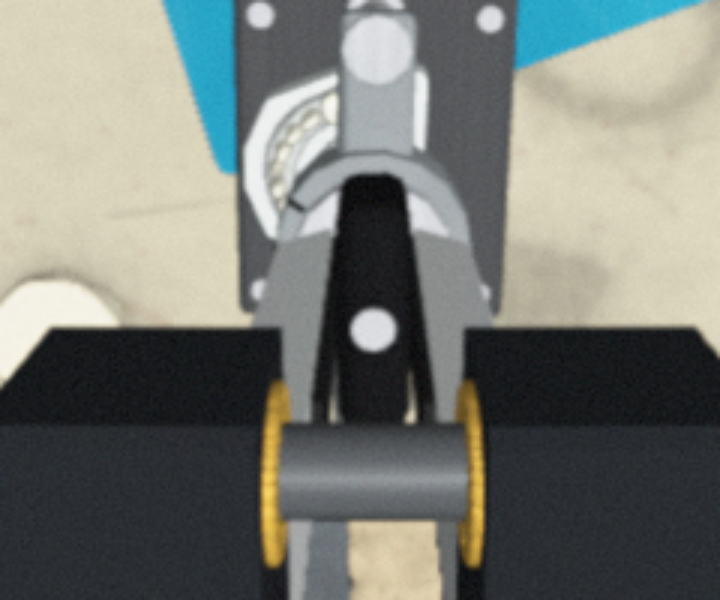

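>>> {"name": "send_rows", "arguments": {"moves": "1 0 0 0 1; 1 0 0 0 1; 1 0 0 0 1; 1 0 0 0 0; 1 0 0 0 0; 1 0 0 0 0; 1 0 0 0 0; 1 0 0 0 0; 1 0 0 0 0; 1 0 0 0 0"}}

```text
time: 14.98
tool_pos: [0.483, 0.0754, 0.1367]
ee_rot: [-1.571, -0.001, -0.197]
wrist_force: [5.2, -2.1, 4.1]
width: 0.0138
```

```bash
python3 o.py; python3 - <<'E'
from h import *
print(robot.get_obs()['joint_torque'])
E
```

```text
{'time': 14.9833, 'tool_pos': [0.483, 0.0754, 0.1367], 'ee_rot': [-1.5712, -0.001, -0.1966], 'wrist_force': [5.2258, -2.118, 4.0996], 'wrist_torque': [-0.3832, -1.0813, 0.2804], 'width': 0.0138} yawdeg -11.261672026738575
[  0.92760114 -26.38337374 -24.79997993   0.799805     1.73422281
   0.30406469]
```

>>> {"name": "send_rows", "arguments": {"moves": "1 0 0 0 1; 1 0 0 0 1; 1 0 0 0 1; 1 0 0 0 0; 1 0 0 0 0; 1 0 0 0 0; 1 0 0 0 0; 1 0 0 0 0; 1 0 0 0 0; 1 0 0 0 0"}}

```text
time: 15.82
tool_pos: [0.4831, 0.0754, 0.1367]
ee_rot: [-1.571, -0.001, -0.249]
wrist_force: [4.7, -1.3, 4.0]
width: 0.0136
```

```bash
python3 o.py; python3 - <<'E'
from h import *
print(robot.get_obs()['joint_torque'])
s=snap("wrist",'w7.png')
cv2.imwrite('pics/w7c.png',cv2.resize(s['image'][150:350,200:440,::-1],None,fx=3,fy=3))
E
```

```text
{'time': 15.8167, 'tool_pos': [0.4831, 0.0754, 0.1367], 'ee_rot': [-1.5712, -0.0012, -0.2489], 'wrist_force': [4.7401, -1.2909, 4.0399], 'wrist_torque': [-0.3252, -1.1188, 0.2676], 'width': 0.0136} yawdeg -14.261002566858577
[  0.95452655 -26.44893408 -24.77051675   0.81796926   1.79970615
   0.31383692]
```

View pics/w7c.png

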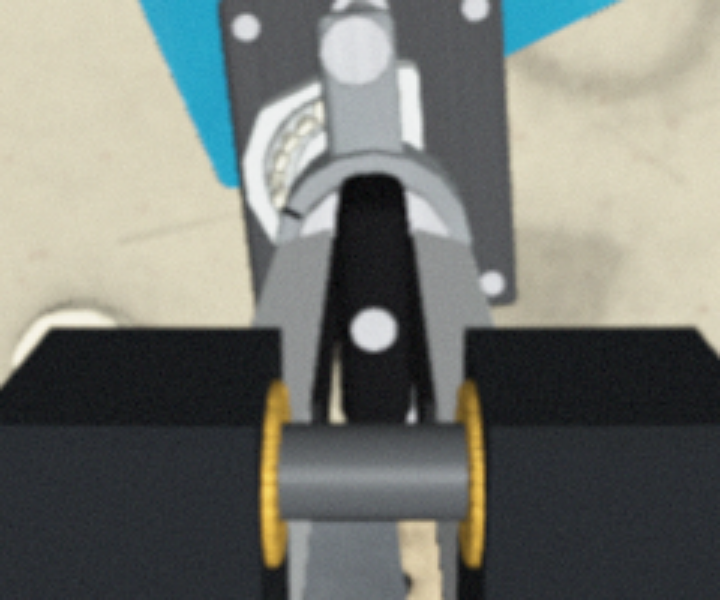

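>>> {"name": "send_rows", "arguments": {"moves": "1 0.0004 0 0 1.5; 1 0 0 0 1.5; 1 0 0 0 1.5; 1 0 0 0 1.5; 1 0 0 0 1.5; 1 0 0 0 1.5; 1 0 0 0 1.5; 1 0 0 0 1.5; 1 0 0 0 0; 1 0 0 0 0"}}

```text
time: 16.7
tool_pos: [0.4835, 0.0752, 0.1367]
ee_rot: [-1.571, -0.001, -0.458]
wrist_force: [5.0, -2.1, 3.7]
width: 0.0138
```

```bash
python3 o.py
```

```text
{'time': 16.7, 'tool_pos': [0.4835, 0.0752, 0.1367], 'ee_rot': [-1.5711, -0.0012, -0.4583], 'wrist_force': [4.959, -2.1018, 3.7452], 'wrist_torque': [-0.4406, -1.081, 0.3361], 'width': 0.0138} yawdeg -26.26096068255174
```

>>> {"name": "send_rows", "arguments": {"moves": "1 0 0 0 1.5; 1 0 0 0 1.5; 1 0 0 0 1.5; 1 0 0 0 1.5; 1 0 0 0 1.5; 1 0 0 0 1.5; 1 0 0 0 1; 1 0 0 0 0; 1 0 0 0 0; 1 0 0 0 0"}}

```text
time: 17.53
tool_pos: [0.4837, 0.0751, 0.1367]
ee_rot: [-1.571, -0.002, -0.633]
wrist_force: [5.1, -2.5, 4.1]
width: 0.0136
```

```bash
python3 o.py; python3 - <<'E'
from h import *
s=snap("wrist",'w8.png')
cv2.imwrite('pics/w8c.png',cv2.resize(s['image'][150:350,200:440,::-1],None,fx=3,fy=3))
E
```

```text
{'time': 17.5333, 'tool_pos': [0.4837, 0.0751, 0.1367], 'ee_rot': [-1.5708, -0.0018, -0.6327], 'wrist_force': [5.063, -2.5042, 4.1016], 'wrist_torque': [-0.465, -1.161, 0.3469], 'width': 0.0136} yawdeg -36.253859580278565
```

View pics/w8c.png

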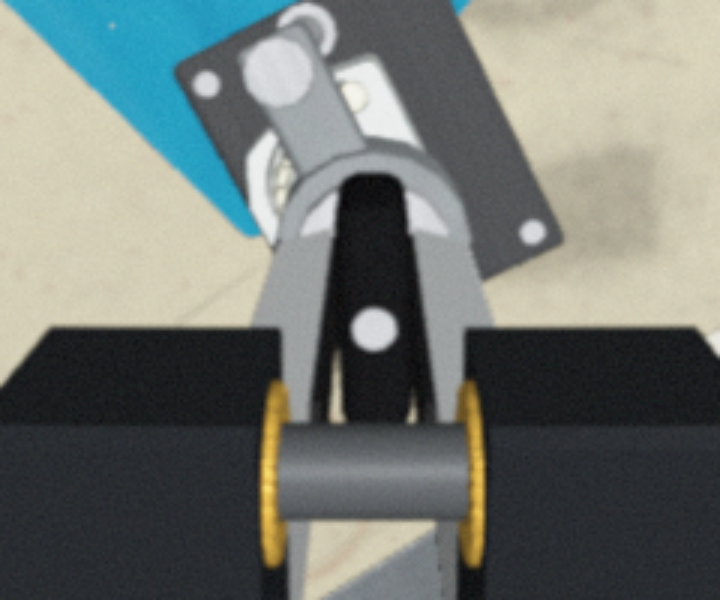

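>>> {"name": "send_rows", "arguments": {"moves": "-1 0 0 0 0; -1 0 0 0 0; -1 0 0 0 0; -1 0 0 0 0; -1 0 0 0 0; -1 0 0 0 0; -1 0 0 0 0; -1 0 0 0 0; -1 0 0 0 0; -1 0 0 0 0"}}

```text
time: 18.42
tool_pos: [0.4831, 0.0755, 0.1365]
ee_rot: [-1.571, 0.0, -0.634]
wrist_force: [0.6, -1.0, 0.0]
width: 0.0772
```

```bash
python3 o.py; python3 - <<'E'
from h import *
s=snap("wrist",'w9.png')
cv2.imwrite('pics/w9c.png',cv2.resize(s['image'][190:290,250:390,::-1],None,fx=5.5,fy=5.5,interpolation=cv2.INTER_CUBIC))
E
```

```text
{'time': 18.4167, 'tool_pos': [0.4831, 0.0755, 0.1365], 'ee_rot': [-1.5708, 0.0, -0.6338], 'wrist_force': [0.6423, -0.9991, 0.005], 'wrist_torque': [0.0372, -0.0435, 0.0308], 'width': 0.0772} yawdeg -36.31200244220103
```

View pics/w9c.png

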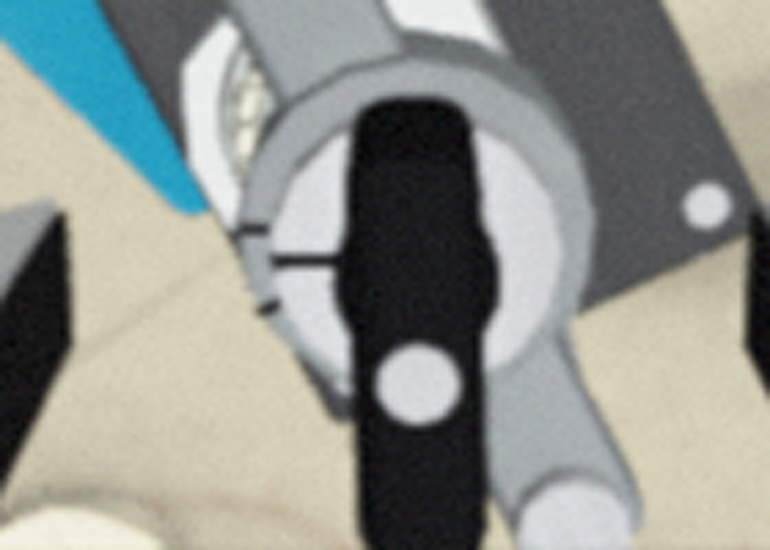

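```bash
cat > ang.py <<'E'
from h import *
from scipy.optimize import least_squares
def analyse(s,f,ringpts,bosspts,m1,m2,l_out,l_in):
    W=lambda p,z: atz(s,f(p),z)[:2]
    A=np.array([W(p,.106) for p in ringpts]); B=np.array([W(p,.098) for p in bosspts])
    r=least_squares(lambda q: np.r_[np.hypot(*(A-q[:2]).T)-q[2], np.hypot(*(B-q[:2]).T)-q[3]],[.483,.0757,.018,.022])
    print('fit',r.x, 'res mm',np.round(r.fun*1e3,2))
    a=lambda p,z,c: np.degrees(np.arctan2(*(W(p,z)-c)[::-1]))%360
    for c in (r.x[:2],np.array([.483,.0757]),r.x[:2]+[.0005,0],r.x[:2]+[0,.0005]):
        print(c,'m1 %.1f m2 %.1f line out %.1f in %.1f'%(a(m1,.098,c),a(m2,.098,c),a(l_out,.106,c),a(l_in,.106,c)))
    d=W(l_out,.106)-W(l_in,.106); print('line dir',np.degrees(np.arctan2(d[1],d[0]))%360, 'r',np.linalg.norm(W(m1,.098)-r.x[:2]))
E
python3 - <<'E'
from ang import *
s=imaging.snapshot('wrist'); f=lambda p:(250+(p[0]+.5)/5.5-.5,190+(p[1]+.5)/5.5-.5)
analyse(s,f,[(273,245),(300,180),(345,135),(490,135),(540,175),(562,245),(545,310),(500,360),(300,320)],
 [(243,225),(270,145),(330,88),(430,60),(520,95),(575,155),(595,230)],(266,308),(252,229),(275,262),(335,262))
E
```

```text
fit [0.48392481 0.07437357 0.0172753  0.02194938] res mm [ 0.51 -0.19  0.07 -0.18  0.26  0.06 -0.18 -0.1  -0.26  0.23 -0.21 -0.29
  0.3  -0.25 -0.06  0.27]
[0.48392481 0.07437357] m1 171.5 m2 142.8 line out 147.4 in 150.0
[0.483  0.0757] m1 174.7 m2 144.2 line out 149.6 in 154.5
[0.48442481 0.07437357] m1 171.7 m2 143.6 line out 148.3 in 151.4
[0.48392481 0.07487357] m1 172.8 m2 143.9 line out 148.8 in 152.5
line dir 143.71715947189 r 0.022044799684129826
```

>>> {"name": "send_rows", "arguments": {"moves": "1 0 0 0 0; 1 0 0 0 0; 1 0 0 0 0; 1 0 0 0 0; 1 0 0 0 0; 1 0 0 0 0; 1 0 0 0 0; 1 0 0 0 0; 1 0 0 0 0; 1 0 0 0 0"}}

```text
time: 19.35
tool_pos: [0.4831, 0.0755, 0.1365]
ee_rot: [-1.571, -0.0, -0.634]
wrist_force: [-0.2, 0.3, -0.1]
width: 0.0249
```

>>> {"name": "send_rows", "arguments": {"moves": "1 0 0 0 0; 1 0 0 0 0; 1 0 0 0 0; 1 0 0 0 0; 1 0 0 0 0; 1 0 0 0 0; 1 0 0 0 0; 1 0 0 0 0; 1 0 0 0 0; 1 0 0 0 0"}}

```text
time: 20.18
tool_pos: [0.4837, 0.0751, 0.1365]
ee_rot: [-1.571, -0.002, -0.634]
wrist_force: [5.1, -3.4, -2.1]
width: 0.0141
```

```bash
python3 o.py
```

```text
{'time': 20.1833, 'tool_pos': [0.4837, 0.0751, 0.1365], 'ee_rot': [-1.5707, -0.0016, -0.6339], 'wrist_force': [5.0672, -3.3602, -2.1146], 'wrist_torque': [-0.5474, -0.8282, 0.2795], 'width': 0.0141} yawdeg -36.318058844212885
```

>>> {"name": "send_rows", "arguments": {"moves": "1 0 0 0 0.9; 1 0 0 0 0.9; 1 0 0 0 0.9; 1 0 0 0 0.9; 1 0 0 0 0.9; 1 0 0 0 0; 1 0 0 0 0; 1 0 0 0 0; 1 0 0 0 0; 1 0 0 0 0"}}

```text
time: 21.02
tool_pos: [0.4838, 0.0751, 0.1366]
ee_rot: [-1.571, -0.002, -0.712]
wrist_force: [4.5, -3.3, -1.9]
width: 0.0135
```

```bash
python3 o.py
```

```text
{'time': 21.0167, 'tool_pos': [0.4838, 0.0751, 0.1366], 'ee_rot': [-1.5705, -0.0019, -0.7122], 'wrist_force': [4.4531, -3.2833, -1.8725], 'wrist_torque': [-0.5529, -0.939, 0.4143], 'width': 0.0135} yawdeg -40.80579276428941
```

>>> {"name": "send_rows", "arguments": {"moves": "-1 0 0 0 0; -1 0 0 0 0; -1 0 0 0 0; -1 0 0 0 0; -1 0 0 0 0; -1 0 0 0 0; -1 0 0 0 0; -1 0 0 0 0; -1 0 0 0 0; -1 0 0 0 0"}}

```text
time: 21.85
tool_pos: [0.4831, 0.0755, 0.1365]
ee_rot: [-1.571, -0.0, -0.712]
wrist_force: [0.9, -0.1, 0.0]
width: 0.0771
```

```bash
python3 o.py; python3 - <<'E'
from h import *
s=snap("wrist",'w10.png')
cv2.imwrite('pics/w10c.png',cv2.resize(s['image'][190:290,250:390,::-1],None,fx=5.5,fy=5.5,interpolation=cv2.INTER_CUBIC))
E
```

```text
{'time': 21.85, 'tool_pos': [0.4831, 0.0755, 0.1365], 'ee_rot': [-1.5709, -0.0, -0.7123], 'wrist_force': [0.8583, -0.078, 0.0029], 'wrist_torque': [-0.0225, -0.0289, -0.0112], 'width': 0.0771} yawdeg -40.81342617270632
```

View pics/w10c.png

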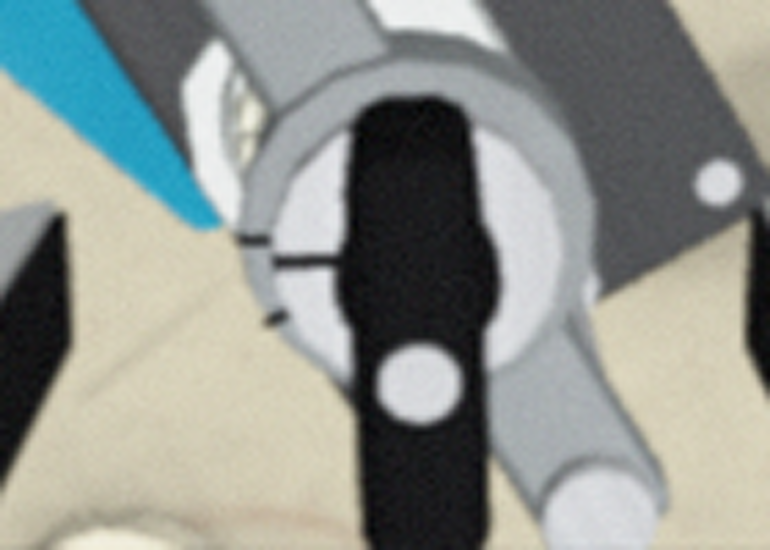

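```bash
python3 - <<'E'
from ang import *
from scipy.spatial.transform import Rotation as Ro
s=imaging.snapshot('wrist'); f=lambda p:(250+(p[0]+.5)/5.5-.5,190+(p[1]+.5)/5.5-.5)
analyse(s,f,[(273,245),(300,180),(345,135),(490,135),(540,175),(562,245),(545,310),(500,360)],
 [(243,225),(270,145),(330,88),(430,60),(520,95),(575,155),(595,230)],(275,320),(252,240),(276,262),(335,262))
# reconstruct camera for w2
o=robot.get_obs(); T=np.eye(4);T[:3,:3]=Ro.from_euler('xyz',o['ee_rot']).as_matrix();T[:3,3]=o['tool_pos']
C=np.eye(4);C[:3,:3]=s['R'];C[:3,3]=s['t']; CT=C@T
T2=np.eye(4);T2[:3,:3]=Ro.from_euler('xyz',[-1.5704,.001,.4999]).as_matrix();T2[:3,3]=[.4826,.0757,.13]
C2=CT@np.linalg.inv(T2); s2=dict(s);s2['R']=C2[:3,:3];s2['t']=C2[:3,3]
im=cv2.imread('pics/w2.png'); cv2.imwrite('pics/w2d.png',cv2.resize(im[190:290,250:390],None,fx=5.5,fy=5.5,interpolation=cv2.INTER_CUBIC))
np.savez('s2.npz',**{k:s2[k] for k in('R','t','mtx','dist')})
E
```

```text
fit [0.48370045 0.07434801 0.01732405 0.02197899] res mm [ 0.42 -0.24  0.05 -0.15  0.27  0.05 -0.23 -0.18  0.16 -0.24 -0.29  0.33
 -0.2  -0.03  0.27]
[0.48370045 0.07434801] m1 172.1 m2 142.1 line out 142.7 in 145.2
[0.483  0.0757] m1 175.5 m2 143.9 line out 145.1 in 149.8
[0.48420045 0.07434801] m1 172.3 m2 142.9 line out 143.7 in 146.7
[0.48370045 0.07484801] m1 173.4 m2 143.2 line out 144.1 in 147.6
line dir 139.22002396772635 r 0.021834676989113885
```

View pics/w2d.png

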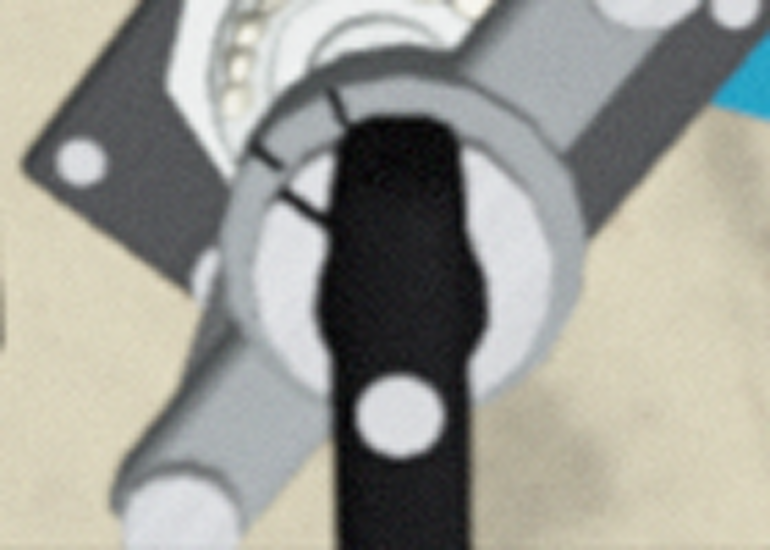

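```bash
python3 - <<'E'
from ang import *
s=dict(np.load('s2.npz')); f=lambda p:(250+(p[0]+.5)/5.5-.5,190+(p[1]+.5)/5.5-.5)
analyse(s,f,[(254,265),(282,190),(330,152),(470,155),(520,190),(550,260),(530,330),(475,390)],
 [(228,240),(250,150),(310,95),(400,75),(490,100),(550,155),(583,240)],(262,152),(333,98),(283,194),(325,218))
E
```

```text
fit [0.48204547 0.0746709  0.01713483 0.02196946] res mm [ 0.19  0.11 -0.13 -0.55  0.1   0.43 -0.27  0.11 -0.74  0.31  0.5   0.14
 -0.18 -0.29  0.26]
[0.48204547 0.0746709 ] m1 171.9 m2 141.6 line out 173.1 in 170.9
[0.483  0.0757] m1 174.9 m2 145.4 line out 176.8 in 176.4
[0.48254547 0.0746709 ] m1 172.1 m2 142.4 line out 173.3 in 171.3
[0.48204547 0.0751709 ] m1 173.2 m2 142.7 line out 174.8 in 173.4
line dir 177.50065884789817 r 0.020968082277645312
```

>>> {"name": "send_rows", "arguments": {"moves": "-1 0 0 0 0; -1 0 0 0 0; -1 0 -0.01 0 0; -1 0 -0.02 0 0; -1 0 -0.02 0 0; -1 0 -0.02 0 0; -1 0 -0.01 0 0; -1 0 0 -0.02 0; -1 0 0 -0.02 0; -1 0 0 0 0"}}

```text
time: 22.78
tool_pos: [0.4558, 0.0437, 0.2172]
ee_rot: [-1.572, -0.001, -0.714]
wrist_force: [0.9, -0.8, 0.4]
width: 0.0937
```

```bash
python3 o.py; python3 - <<'E'
from h import *
s=snap("wrist",'w11.png')
p=proj(s,[.483,.0755,.11])[0]; print(p); u,v=int(p[0]),int(p[1])
cv2.imwrite('pics/w11c.png',cv2.resize(s['image'][v-45:v+45,u-60:u+60,::-1],None,fx=6,fy=6,interpolation=cv2.INTER_CUBIC)); print(u,v)
snap("side",'s11.png')
E
```

```text
{'time': 22.7833, 'tool_pos': [0.4558, 0.0437, 0.2172], 'ee_rot': [-1.5716, -0.0011, -0.7142], 'wrist_force': [0.9257, -0.8449, 0.3698], 'wrist_torque': [0.0431, -0.0304, -0.0415], 'width': 0.0937} yawdeg -40.917810634503475
[323.45537693 160.53071998]
323 160
```

View pics/w11c.png

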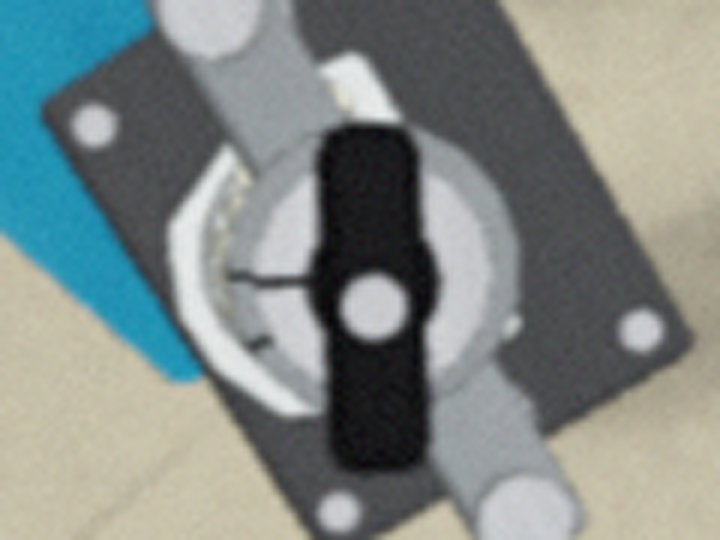

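```bash
python3 - <<'E'
from ang import *
s=imaging.snapshot('wrist'); f=lambda p:(263+(p[0]+.5)/6-.5,115+(p[1]+.5)/6-.5)
analyse(s,f,[(258,265),(275,215),(315,175),(420,170),(465,205),(492,270),(475,340),(435,380),(268,325)],
 [(232,255),(260,180),(310,138),(420,135),(480,175),(518,260),(495,350)],(255,349),(233,274),(258,282),(312,282))
E
```

```text
fit [0.48469626 0.07561243 0.0175006  0.02217254] res mm [-0.09 -0.02  0.13 -0.1  -0.19  0.09  0.16  0.22 -0.2  -0.27  0.22  0.47
 -0.13 -0.21 -0.01 -0.07]
[0.48469626 0.07561243] m1 171.3 m2 139.1 line out 140.4 in 141.6
[0.483  0.0757] m1 170.8 m2 136.1 line out 136.8 in 134.5
[0.48519626 0.07561243] m1 171.5 m2 139.9 line out 141.5 in 143.4
[0.48469626 0.07611243] m1 172.6 m2 140.1 line out 141.7 in 144.1
line dir 139.0921757188825 r 0.021712607275651608
```

View pics/s11.png

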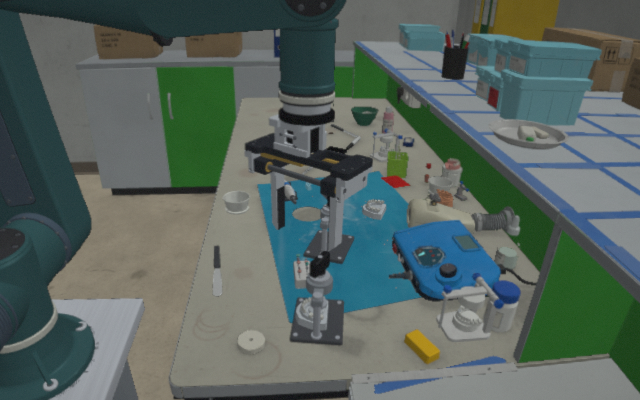

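The ring line meets the second mark to within about 1.5°. The gripper is open and clear of both presses, and the empty press was not touched. Handing in.

```bash
python3 - <<'E'
from h import *
print(order.close_job(), robot.get_obs()['time'])
E
```

```text
the job is handed in; nothing more can be done
the job is handed in; nothing more can be done
```

I turned the wing knob of the press with the cast clockwise until it bit, gave it about 30° more, let go and backed off. The job is handed in at about 23 s of the 42 s allowed, and the empty press was never touched.

- **Grip:** My first grip caught the hub (opening about 17 mm), so I raised the gripper 6 mm and gripped the wing itself at 14 mm.
- **Bite:** The knob ran free for about 39°. The wrist torque then rose to about 0.3 N m, between tool yaw -8° and -11°.
- **Extra turn:** I stopped at about 26° to let go and look, then gripped again and added 4.5°.
- **Last checks:** The near-vertical wrist picture shows the ring's black line meeting the second boss line. Measured angles put it within about 1.5° of it. Comparing pictures from before and after gives a ring turn of about 30.4°, and the gripper's turn since the bite (29.5–32.5°) agrees.
- **Less certain:** Angles taken from the direction of the short ring line alone were too noisy to use. One of them differed by about 8°.

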